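# Clamp a mended plaque with a fold-out crank

## Robot

A 6-joint arm with a two-finger parallel gripper is mounted at the origin on the work surface. World frame = base frame: x ahead of the robot, y to its left, z up, the work surface at z = 0. Lengths are in m, angles in rad, forces in N, time in s.
With the tool pointing down it reaches from about 0.375 to 0.975 m from the base axis. Payload 3.8 kg.
Tool frame: the origin (TCP) lies at the very end of the fingers, on their centre line; the grasp point (between the pads) lies 19 mm behind it (bot.pinch_z is the distance from the TCP to the grasp point, in m); x points along the fingers, y is the direction in which the jaws open and shut, and the axes are right-handed (so a half turn about x gives the same grasp; the last joint's range is limited). The gripper opens to 85 mm and grips with 20 to 120 N. Pads are 22 mm wide; open, the fingers measure 114 mm over their backs; the gripper's body (76 mm by 85 mm) begins 54 mm behind the grasp point. The pads swing forward as they close: fully open they stand 13 mm farther back than shut.
Start: joints at [-1.259, 0.264, 1.604, -0, 1.274, -0.037], TCP at [0.231, -0.634, 0.199] pointing down, gripper open.
Joint ranges: [-2.63, 2.63], [-0.94, 2.18], [0.31, 2.57], [-1.31, 4.45], [0, 2.66], [-2.55, 2.55]. Speed limits (rad/s): [2.57, 2.57, 3.14, 3.14, 3.14, 3.14].

## Interface

Orientations are given as a rotation vector (axis times angle).
In Python, from workcell import monitor, imaging, finish_job, bot gives the robot as it stands.
- The arm moves only by the tool jog_arm, never from a script. Its argument "rows" is a list of rows, each a list of 7 numbers: the shift along the tool's x, y, z in m, then the turn, a rotation vector about the tool's x, y, z in rad, then the opening in per cent of the stroke, from 0 (shut) to 100 (fully open). A call has 1 to 20 rows; each row is the pose to reach, as a shift and turn from the pose measured when the call began, along the tool's axes at that moment; what a row does not reach only later rows make up. A row lasts 1/10 s, in which the tool goes at most 50 mm and 8.59 degrees, less where a joint would pass 70% of its speed; a pose out of reach is approached as far as the arm can. A call with a gripper value outside its range is refused whole. The fingers move at their own pace and stop on an object; "force" is the grip in N (left out, the last holds). Time passes only in rows, so rows that repeat a pose let the fingers close. It gives the time, the measured TCP pose, the force and the opening at its end, in the units of the state.
- monitor.read_state(): the state, without advancing time (a new reading comes with each control period).
- imaging.read_camera(name): name is "scene" or "side" or "wrist"; returns the picture (480x640x3 uint8, blue, green, red); there is no depth.
- imaging.camera_params(name): a dict with "fx", "fy", "cx", "cy" (pixels), "T" (4x4, takes a point from camera to world coordinates); the wrist camera has in their place "T_tool_cam" (4x4, takes a point from camera to tool coordinates, whose origin is the TCP and whose axes are the tool frame's). Camera axes: x right, y down, z forward; pixel columns grow to the right and rows downward; lengths in m; the calibration is good to about 2 mm. A picture is of the moment at which its call begins: read the wrist's pose just before it. camera_params takes no time and is no camera call.
- finish_job(): hands the job in, once; it reports no verdict.
The state is a dict: "time": time; "q": joint angles; "joint_vel": joint speeds; "joint_torque": joint torques, N m; "tool_pos": TCP position; "tcp_rot": TCP orientation; "wrist_force": force on the tool from outside, world axes, zero at the start; "torque": the same for the moment, N m; "width": opening from 0.0 (shut) to 1.0 (fully open).
Only numpy, scipy, OpenCV 4.12 (cv2) and the standard library are available. Lean on these libraries where they do the work, as an engineer would, in place of code of your own. Each camera call takes 0.05 s, during which the arm holds its last target. There are 200 camera calls.

## Task

The freshly glued plaque lies in two halves in the mending clamp: swing the folded crank handle with the red ball all the way up, then crank it clockwise (seen from above) until the jaw has pushed the halves together against the stop and holds them snug, which you feel when the handle needs about half as much force again as when running free; stop there, for forcing it cracks the plaque. Then fold the handle back down flat and let go, leaving the clamp tight. Keep your hand off the plaque and leave the other pots and tools where they stand.

Things in the scene. Friction and masses are not known exactly. Their poses are not given: they have to be found in the camera images.
- clamp: Bench clamp, fixed. Green gearbox 96 x 96 mm, 70 mm tall, with the crank on top; from it a wooden bed 116 mm wide, 20 mm thick, runs 0.28 m along the clamp's +y, with low steel side rails. Origin on the table directly below the crank's axis; z up. A green stop (98 mm wide, 32 mm tall) is bolted across the bed some way beyond the plaque; its place varies by 10 mm or so and is not measured.
- crank_axis (a point): Point on the crank's vertical axis, 100 mm above the table, at the height of the handle's hinge pin (30 mm above the gearbox's top). The steel arm is a bar 14 mm wide and 8 mm thick, its top 14 mm below this point and its underside 22 mm below it; it reaches out from the axis to 57 mm and ends in two lugs (out to 63 mm, 20 mm wide over both) that hold the hinge pin.
- crank (a joint): Crank angle, rad; grows clockwise seen from above. Clockwise drives the jaw along the clamp's +y, 30 mm a turn. Turning it freely takes 0.30 N m, that is 5.5 N at the handle's 55 mm radius; every 10 N of jaw force on the plaque adds 0.87 N at the handle. It is self-locking: it stays where it is left. It can go on for more turns than needed.
- hinge (a point): Hinge pin of the handle, at the end of the crank arm, 55 mm from the crank's axis; the pin is level, square to the arm.
- handle (a joint): Fold angle of the handle, rad: 0 = lying flat along the arm, pointing from the hinge in over the crank's axis; 1.571 (hard stop) = standing straight up. The stiff hinge (0.06 N m, about 1.3 N at the knob) stays where it is left.
- grip (a point): Centre of the red ball knob, 24 mm in diameter, at the handle's end, 45 mm from the hinge; it spins freely about the handle's steel stem (9 mm thick). Upright, this point stands 145 mm above the table; flat, it is 100 mm above the table and 10 mm from the crank's axis.
- jaw: Green jaw, 90 mm wide, 36 mm tall, sliding on the bed along the clamp's y as the crank turns. Origin: bottom middle of its pushing (+y) face, a black rubber face on stiff springs that gives about 2 mm for 40 N, so that once the plaque is against the stop a tenth of a turn more adds about 55 N. It starts some mm short of the plaque and must end pressing it with 15 to 60 N.
- half_a: Blue and white stoneware half next to the jaw, 90 mm (x) by 72 mm (y) by 14 mm, 0.2 kg, loose on the bed between the rails, its y axis along the clamp's. Origin: centre of its underside.
- half_b: The other half, same size, between the first half and the stop, with a gap of a few mm on both sides. Origin: centre of its underside.
- half_b_edge (a point): Middle of the broken edge of the second half (its -y face), 36 mm from its centre, at half thickness. The halves meet when it lies 36 mm along +y from the first half's centre.
- glue: Bystander: small glue bottle with orange cap, 34 mm across, 78 mm tall. Origin: centre of its underside.
- cup: Bystander: white cup, 68 mm across, 62 mm tall. Origin: centre of its underside.
- brush: Bystander: small brush lying flat, 150 mm long. Origin: centre of its underside.
- bowl: Bystander: terracotta bowl, 120 mm across, 50 mm tall. Origin: centre of its underside.
- fir: Bystander: green glass cone-shaped fir tree, 56 mm across, 90 mm tall. Origin: centre of its underside.
- planter: Bystander: green cup-shaped planter, 84 mm across, 75 mm tall. Origin: centre of its underside.
- jar: Bystander: blue jar, 72 mm across, 75 mm tall. Origin: centre of its underside.
Mind the look-alikes: they are no part of the job. What is shaped like the half_b but brown or purple is not meant.

How it is judged:
By the outcome, as a careful person would: the job done as asked, in the order asked, and still so for the second after the job is handed in, with the robot touching nothing.
It also fails if it takes over 64 s, if anything falls off the work surface, if the arm or the gripper's body presses on something with over 40 N, if the wrist force passes 120 N, or if a joint passes its speed limit or range.

## Working session

There is one attempt and no reset: what is moved stays moved. The work goes in short steps, Python scripts to look and compute and a tool call to move; the robot and the scene stay as the last step left them, time stands still between calls to the robot, and variables do not carry over. Pictures are saved under pics/ and viewed, about 8 in all and at most 12, crops included, and the job is handed in when it is done.

Besides the shell and the picture viewer there is one more tool, called after ">>>" as name([rows], argument=value, ...), one row to a line, values as JSON. jog_arm: Moves the arm, as the interface text tells. Its arguments: {"type":"object","properties":{"rows":{"type":"array","items":{"type":"array","items":{"type":"number"}}},"force":{"type":"number"}},"required":["rows"]}

```bash
mkdir -p pics; ls; python3 - <<'E'
from workcell import monitor, imaging, bot
import cv2,numpy as np
s=monitor.read_state(); print(s)
for n in("scene","side"):
    cv2.imwrite(f"pics/{n}0.png",imaging.read_camera(n)); p=imaging.camera_params(n); print(n,p)
print(imaging.camera_params("wrist"), bot.pinch_z)
E
```

```text
pics
{'time': 0.0, 'q': array([-1.25888399e+00,  2.64794515e-01,  1.60538235e+00,  2.66270605e-05,
        1.27372136e+00, -3.69007331e-02]), 'joint_vel': array([-6.53876157e-04,  9.29423915e-04, -3.86434325e-04, -9.81759060e-05,
        4.92678349e-05,  1.52611715e-03]), 'joint_torque': array([ 7.55123365e-04, -5.15111697e+01, -3.67314255e+01, -2.98243012e-04,
        1.27891821e-02, -4.13206476e-05]), 'tool_pos': array([ 0.23045941, -0.63357077,  0.19812975]), 'tcp_rot': array([ 2.03241343,  0.36050967, -2.03301369]), 'wrist_force': array([ 0.1303125 , -0.16395826,  0.39977252]), 'torque': array([-0.03677302,  0.01480316, -0.02659924]), 'width': 1.0056313687850198}
scene {'fx': 466.8535446006117, 'fy': 466.8535446006117, 'cx': 323.1894059127204, 'cy': 242.66363875254856, 'T': array([[-0.12601372,  0.64486952, -0.75383277,  1.35330293],
       [ 0.99194938,  0.09150574, -0.08753926,  0.11385233],
       [ 0.01252862, -0.75879509, -0.6512089 ,  0.78311348],
       [ 0.        ,  0.        ,  0.        ,  1.        ]])}
side {'fx': 608.3524728580763, 'fy': 608.3524728580763, 'cx': 322.8189025432042, 'cy': 229.76888348201976, 'T': array([[-0.84584425, -0.37669583,  0.37768739,  0.03456031],
       [-0.53330855,  0.61228456, -0.58368623,  0.79527029],
       [-0.01137999, -0.69513155, -0.71879248,  1.04710825],
       [ 0.        ,  0.        ,  0.        ,  1.        ]])}
{'fx': 365.488245116498, 'fy': 365.488245116498, 'cx': 321.46593982444176, 'cy': 240.34084549074365, 'T_tool_cam': array([[-4.38841819e-04, -3.05431003e-01,  9.52214109e-01,
        -1.73395818e-01],
       [ 9.99999804e-01, -5.58864076e-04,  2.81604017e-04,
        -3.14266228e-04],
       [ 4.46147660e-04,  9.52214046e-01,  3.05431188e-01,
        -7.79793121e-02],
       [ 0.00000000e+00,  0.00000000e+00,  0.00000000e+00,
         1.00000000e+00]])} 0.0187
```

View pics/scene0.png

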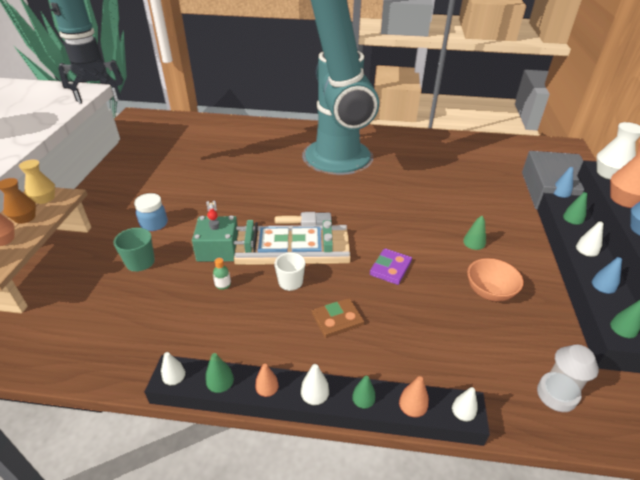

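View pics/side0.png

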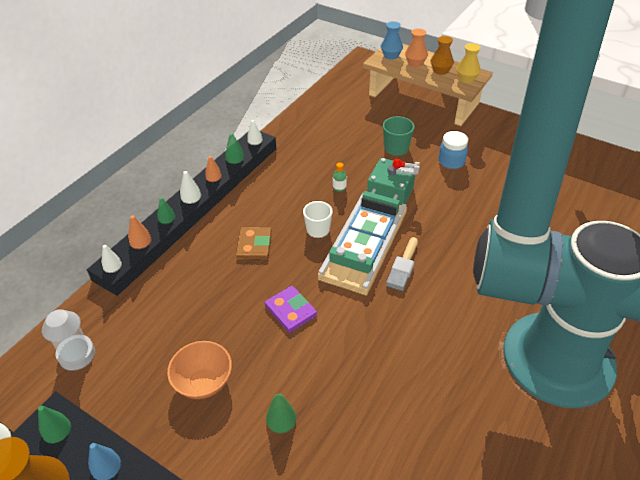

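The clamp's gearbox is at scene (216,238) and side (392,180), with the red ball at (212,214) and (397,163). The bed runs to scene (350,243), which is world +y. The plaque is blue and white; the brown (338,316) and purple (391,266) pieces are decoys. Next I'll measure from both views.

```bash
cat > h.py <<'E'
from workcell import monitor, imaging, bot
import cv2,numpy as np
from scipy.spatial.transform import Rotation as R
def cam(n,s=None):
    p=imaging.camera_params(n)
    if n=="wrist":
        s=s or monitor.read_state(); T=np.eye(4);T[:3,:3]=R.from_rotvec(s['tcp_rot']).as_matrix();T[:3,3]=s['tool_pos'];T=T@p['T_tool_cam']
    else:T=p['T']
    return p,T
def ray(c,uv):
    p,T=c; d=T[:3,:3]@np.array([(uv[0]-p['cx'])/p['fx'],(uv[1]-p['cy'])/p['fy'],1]);return T[:3,3],d/np.linalg.norm(d)
def onz(c,uv,z):
    o,d=ray(c,uv);return o+d*(z-o[2])/d[2]
def tri(rs):
    A=sum(np.eye(3)-np.outer(d,d) for o,d in rs);b=sum((np.eye(3)-np.outer(d,d))@o for o,d in rs);return np.linalg.solve(A,b)
def proj(c,P):
    p,T=c;q=np.linalg.inv(T)@np.append(P,1);return np.array([p['fx']*q[0]/q[2]+p['cx'],p['fy']*q[1]/q[2]+p['cy']])
def red(im,box=None):
    h=cv2.cvtColor(im,cv2.COLOR_BGR2HSV);m=(((h[...,0]<5)|(h[...,0]>174))&(h[...,1]>190)&(h[...,2]>90)).astype(np.uint8)
    n,l,st,ce=cv2.connectedComponentsWithStats(m);return [(st[i].tolist(),ce[i].round(1).tolist()) for i in range(1,n) if st[i][4]>15]
E
python3 - <<'E'
from h import *
a=cv2.imread("pics/scene0.png");b=cv2.imread("pics/side0.png")
print(red(a),red(b))
ca=cv2.resize(a[190:290,180:380],None,fx=4,fy=4,interpolation=cv2.INTER_CUBIC)
cb=cv2.resize(b[145:305,300:440],None,fx=3.75,fy=3.75,interpolation=cv2.INTER_CUBIC)
cv2.imwrite("pics/ca.png",ca);cv2.imwrite("pics/cb.png",cb)
E
```

```text
[] [([393, 159, 12, 10, 85], [397.9, 163.3])]
```

View pics/ca.png

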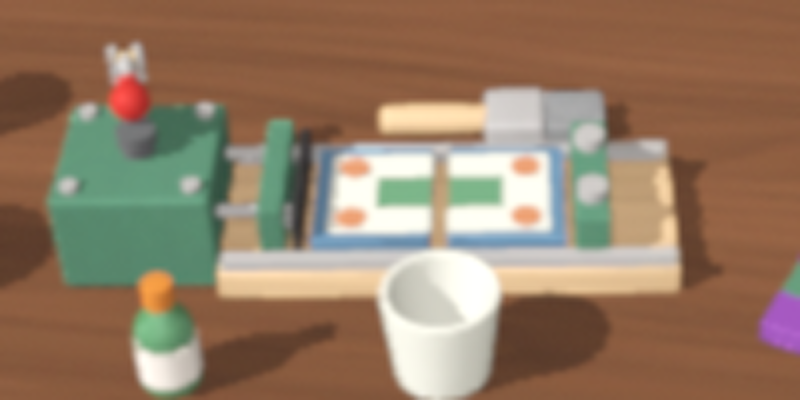

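View pics/cb.png

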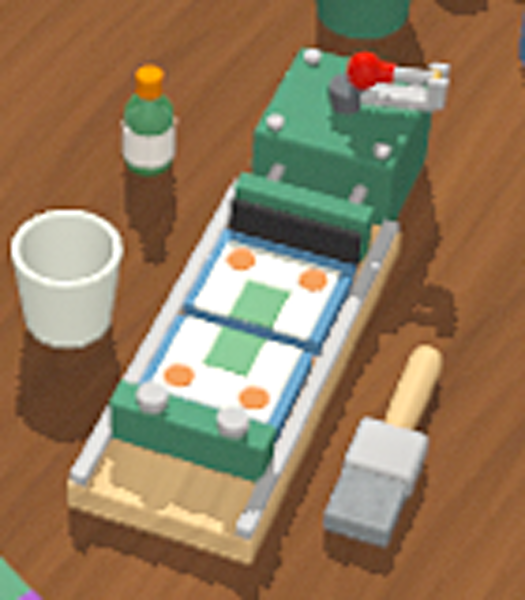

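```bash
python3 - <<'E'
from h import *
A=cam("scene");B=cam("side")
fa=lambda u,v:(180+u/4,190+v/4); fb=lambda u,v:(300+u/3.75,145+v/3.75)
print("ball",tri([ray(A,fa(130,100)),ray(B,fb(366,71))]))
print("lug",tri([ray(A,fa(126,62)),ray(B,fb(438,82))]))
for q in [(88,111),(206,110),(192,185),(68,186)]:print("boltA",onz(A,fa(*q),.073))
for q in [(312,57),(275,122),(383,151)]:print("boltB",onz(B,fb(*q),.073))
for q in [(312,245),(565,245),(568,150),(330,148)]:print("plaqueA",onz(A,fa(*q),.034))
print("glueA",onz(A,fa(157,285),.075),onz(B,fb(150,80),.075)) 
print("cup",onz(A,fa(440,290),.062),onz(B,fb(67,250),.062)) 
E
```

```text
ball [ 0.49674251 -0.25538315  0.09907509]
lug [ 0.45398518 -0.27249969  0.09542977]
boltA [ 0.47945405 -0.2908643   0.073     ]
boltA [ 0.46811782 -0.2190748   0.073     ]
boltA [ 0.539809   -0.20740734  0.073     ]
boltA [ 0.55097051 -0.27930054  0.073     ]
boltB [ 0.54685922 -0.27954209  0.073     ]
boltB [ 0.53603624 -0.20908008  0.073     ]
boltB [ 0.46377687 -0.22042692  0.073     ]
plaqueA [ 0.5396448  -0.13816956  0.034     ]
plaqueA [0.51834294 0.01252742 0.034     ]
plaqueA [0.42741509 0.00262178 0.034     ]
plaqueA [ 0.4469242  -0.14830984  0.034     ]
glueA [ 0.62873764 -0.20153731  0.075     ] [ 0.62549392 -0.2008374   0.075     ]
cup [ 0.59727533 -0.04860263  0.062     ] [ 0.59312682 -0.04807115  0.062     ]
```

```bash
cat >> h.py <<'E'
def rel(P,yaw=None):
    """shift & turn in tool axes to TCP target P, tool down, jaw axis at yaw(deg)"""
    s=monitor.read_state();M=R.from_rotvec(s['tcp_rot']);sh=M.inv().apply(np.array(P)-s['tool_pos'])
    out=[sh.round(4)]
    if yaw is not None:
        best=None
        for k in(0,180):
            a=np.radians(yaw+k);x=np.array([0,0,-1.]);y=np.array([np.cos(a),np.sin(a),0]);N=R.from_matrix(np.c_[x,y,np.cross(x,y)])
            rv=(M.inv()*N).as_rotvec()
            if best is None or np.linalg.norm(rv)<np.linalg.norm(best):best=rv
        out.append(best.round(3))
    return out
E
python3 - <<'E'
from h import *
s=monitor.read_state();print(R.from_rotvec(s['tcp_rot']).as_matrix().round(3))
print(rel([0.497,-0.2555,0.18],113.5))
E
```

```text
[[-0.001  0.342 -0.94 ]
 [ 0.002 -0.94  -0.342]
 [-1.    -0.002 -0.   ]]
[array([ 0.0188, -0.2642, -0.3797]), array([-0.061, -0.   ,  0.002])]
```

>>> jog_arm([
  [0.0,-0.03,-0.04,0,0,0,100],
  [0.0,-0.06,-0.08,0,0,0,100],
  [0.0,-0.09,-0.12,0,0,0,100],
  [0.0,-0.12,-0.16,0,0,0,100],
  [0.0,-0.145,-0.2,0,0,0,100],
  [0.0,-0.175,-0.24,-0.03,0,0,80],
  [0.0,-0.2,-0.28,-0.06,0,0,80],
  [0.0,-0.225,-0.32,-0.06,0,0,80],
  [0.01,-0.245,-0.35,-0.06,0,0,80],
  [0.019,-0.2642,-0.3797,-0.06,0,0,80],
  [0.019,-0.2642,-0.3797,-0.06,0,0,80],
  [0.019,-0.2642,-0.3797,-0.06,0,0,80],
  [0.019,-0.2642,-0.3797,-0.06,0,0,80],
  [0.019,-0.2642,-0.3797,-0.06,0,0,80],
])

```text
time: 1.5
tool_pos: [0.4966, -0.2567, 0.1801]
tcp_rot: [1.998, 0.414, -1.998]
wrist_force: [0.4, -0.7, 1.0]
width: 0.798
```

```bash
python3 - <<'E'
from h import *
s=monitor.read_state();w=imaging.read_camera("wrist");print(s['time'],s['tool_pos'],s['q'].round(2))
cv2.imwrite("pics/w1.png",w);c=cam("wrist",s);print(c[1][:3,3])
for st,ce in red(w):print(st,ce,onz(c,ce,.1))
for n,P in(("axis",[.507,-.2495,.1]),("ball",[.497,-.2555,.1]),("hinge",[.4565,-.2715,.1])):print(n,proj(c,P))
E
```

```text
1.5 [ 0.49656798 -0.25666283  0.1801442 ] [-0.52  0.06  1.88  0.    1.21  0.64]
[ 0.56810956 -0.22570664  0.35356151]
[304, 217, 30, 42, 560] [315.5, 235.6] [ 0.49498104 -0.25222838  0.1       ]
axis [318.56098858 219.40365383]
ball [320.74197628 234.86349121]
hinge [319.02740323 289.56290638]
```

View pics/w1.png

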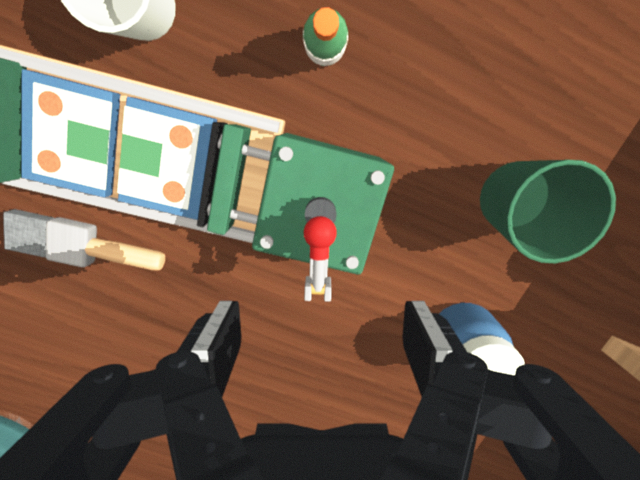

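The ball shows at (320,233) and the hinge at (318,290), both within 2 px of prediction, and the jaws are aligned with the arm. I'll refine the axis from the four bolts at (286,154), (377,178), (353,263) and (266,243).

```bash
python3 - <<'E'
from h import *
c=cam("wrist")
b=[onz(c,q,.073) for q in[(286,154),(377,178),(353,263),(266,243)]];print(b,np.mean(b,0))
print("ball",onz(c,(320,233),.1),"hinge",onz(c,(318,290),.1))
print(rel([.497,-.256,.083],113.5))
# gaps along bed at z .034
for q in[(217,170),(208,170),(123,158),(113,155),(23,130)]:print(q,onz(c,q,.034))
E
```

```text
[array([ 0.53730759, -0.20977729,  0.073     ]), array([ 0.54816778, -0.28026396,  0.073     ]), array([ 0.47769953, -0.29263137,  0.073     ]), array([ 0.46559182, -0.22079285,  0.073     ])] [ 0.50719168 -0.25086637  0.073     ]
ball [ 0.49807012 -0.25449246  0.1       ] hinge [ 0.45583034 -0.27096202  0.1       ]
[array([ 0.0972, -0.0003, -0.0006]), array([-0.003, -0.   ,  0.001])]
(217, 170) [ 0.49684072 -0.15769633  0.034     ]
(208, 170) [ 0.49375916 -0.15054242  0.034     ]
(123, 158) [ 0.47465699 -0.08048652  0.034     ]
(113, 155) [ 0.47374513 -0.07201999  0.034     ]
(23, 130) [0.46410345 0.00210607 0.034     ]
```

>>> jog_arm([
  [0.03,-0.001,-0.001,0.02,0,0,80],
  [0.06,-0.002,-0.002,0.026,0,0,70],
  [0.085,-0.002,-0.002,0.026,0,0,60],
  [0.097,-0.002,-0.002,0.026,0,0,50],
  [0.097,-0.002,-0.002,0.026,0,0,40],
  [0.097,-0.002,-0.002,0.026,0,0,20],
  [0.097,-0.002,-0.002,0.026,0,0,15],
  [0.097,-0.002,-0.002,0.026,0,0,15],
  [0.097,-0.002,-0.002,0.026,0,0,15],
  [0.097,-0.002,-0.002,0.026,0,0,15],
], force=25)

```text
time: 2.55
tool_pos: [0.498, -0.2541, 0.0839]
tcp_rot: [2.014, 0.389, -2.012]
wrist_force: [-0.1, -0.8, 0.5]
width: 0.15
```

```bash
python3 - <<'E'
from h import *
# arc in tool axes from current pose
s=monitor.read_state();M=R.from_rotvec(s['tcp_rot'])
u=np.array([.456-.507,-.271+.2505,0]);u/=np.linalg.norm(u);z=np.array([0,0,1.])
print(M.as_matrix().round(3))
for d in range(10,100,10):
    t=np.radians(d);D=.045*((1-np.cos(t))*u+np.sin(t)*z);print(d,M.inv().apply(D).round(4))
E
```

```text
[[ 0.001  0.372 -0.928]
 [ 0.001 -0.928 -0.372]
 [-1.    -0.001 -0.001]]
10 [-0.0078 -0.      0.0007]
20 [-0.0154 -0.      0.0027]
30 [-0.0225 -0.      0.006 ]
40 [-0.0289 -0.      0.0105]
50 [-0.0345 -0.      0.016 ]
60 [-0.039  -0.      0.0225]
70 [-0.0423  0.      0.0296]
80 [-0.0444  0.      0.0371]
90 [-0.045  0.     0.045]
```

The opening reached 0.15 (about 13 mm), but the 24 mm ball should have stopped the fingers at 0.28. I'll check with a picture.

```bash
python3 - <<'E'
from h import *
w=imaging.read_camera("wrist");a=imaging.read_camera("side")
x=cv2.resize(w[140:440,120:520],(480,360));y=cv2.resize(a[110:210,350:450],(360,360),interpolation=cv2.INTER_CUBIC)
cv2.imwrite("pics/w2.png",np.hstack([x,y[:, :320]]));print(red(w),monitor.read_state()['width'])
E
```

```text
[([299, 271, 44, 65, 1616], [319.6, 299.9])] 0.14874841602806377
```

View pics/w2.png

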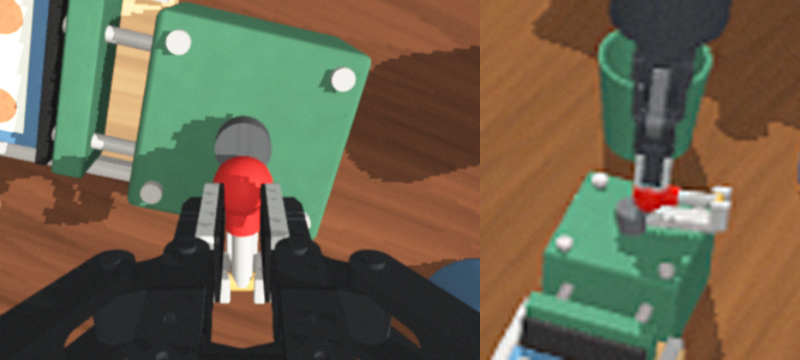

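```bash
python3 - <<'E'
from h import *
s=monitor.read_state();c=cam("wrist",s);M=R.from_rotvec(s['tcp_rot']).as_matrix()
print(s['tool_pos'],s['wrist_force'],onz(c,(322.5,292),.1),onz(c,(322.5,292),.11))
for d in(0,.0187):
  for y in(-.0065,.0065):
    for z in(-.011,.011): print(d,y,z,proj(c,s['tool_pos']+M@np.array([-d,y,z])))
print("ball",proj(c,[.4977,-.2542,.1]),"hinge",proj(c,[.456,-.271,.1]))
E
```

```text
[ 0.497759   -0.25393205  0.08350996] [ 0.83200052  0.82374385 -0.01386133] [ 0.4997186  -0.25337871  0.1       ] [ 0.50419605 -0.25156001  0.11      ]
0 -0.0065 -0.011 [309.21467329 261.66755552]
0 -0.0065 0.011 [309.66148921 300.73975162]
0 0.0065 -0.011 [334.81854309 261.65256439]
0 0.0065 0.011 [334.37060667 300.72447341]
0.0187 -0.0065 -0.011 [307.93330005 276.37494643]
0.0187 -0.0065 0.011 [308.47506355 318.86811659]
0.0187 0.0065 -0.011 [336.25472305 276.35801431]
0.0187 0.0065 0.011 [335.70576499 318.85086459]
ball [322.52210247 296.17990323] hinge [322.64221996 375.78312651]
```

```bash
python3 - <<'E'
from h import *
s=monitor.read_state();c=cam("side")
f=lambda q:(480+(q[0]-350)*3.6,(q[1]-110)*3.6)
for z in(.084,.09,.1,.105,.11,.12):print(z,np.round(f(proj(c,[s['tool_pos'][0],s['tool_pos'][1],z])),1))
print(f(proj(c,[.4977,-.2542,.1])))
a=imaging.read_camera("side");w=imaging.read_camera("wrist")
cv2.imwrite("pics/w3.png",np.hstack([cv2.resize(a[135:185,375:425],(400,400),interpolation=cv2.INTER_CUBIC),cv2.resize(w[240:360,260:380],(400,400),interpolation=cv2.INTER_CUBIC)]))
E
```

```text
0.084 [646.7 213. ]
0.09 [647.3 206.2]
0.1 [648.5 194.7]
0.105 [649.  188.9]
0.11 [649.6 183.1]
0.12 [650.8 171.4]
(np.float64(648.7369558736432), np.float64(194.49049672670725))
```

View pics/w3.png

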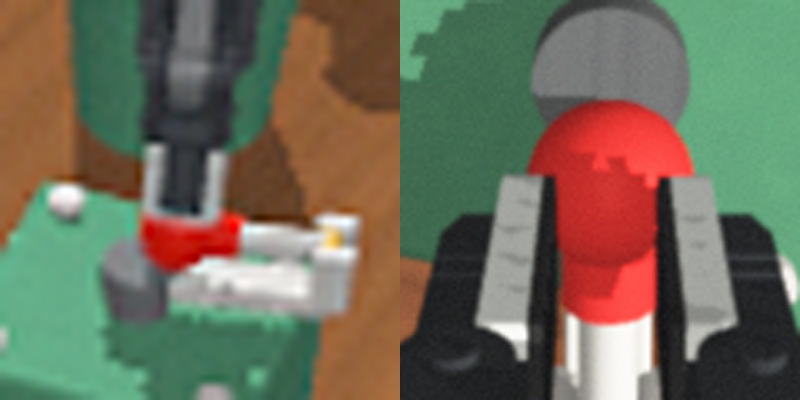

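The pads sit above the ball: in the side crop their tips are at z≈0.108, not at the nominal TCP of 0.084. I'll reopen, go 12 mm lower and close again, watching force and width.

>>> jog_arm([
  [0,0,0,0,0,0,50],
  [0,0,0,0,0,0,50],
  [0.006,0,0,0,0,0,50],
  [0.012,0,0,0,0,0,50],
  [0.012,0,0,0,0,0,50],
  [0.012,0,0,0,0,0,20],
  [0.012,0,0,0,0,0,20],
  [0.012,0,0,0,0,0,20],
  [0.012,0,0,0,0,0,20],
], force=25)

```text
time: 3.65
tool_pos: [0.4977, -0.2543, 0.0713]
tcp_rot: [2.013, 0.389, -2.013]
wrist_force: [-0.4, -2.0, -1.6]
width: 0.23
```

>>> jog_arm([
  [0,0,0,0,0,0,50],
  [0,0,0,0,0,0,50],
  [0.005,0,0,0,0,0,50],
  [0.01,0,0,0,0,0,50],
  [0.01,0,0,0,0,0,50],
  [0.01,0,0,0,0,0,15],
  [0.01,0,0,0,0,0,15],
  [0.01,0,0,0,0,0,15],
  [0.01,0,0,0,0,0,15],
], force=25)

```text
time: 4.55
tool_pos: [0.4977, -0.2544, 0.0613]
tcp_rot: [2.013, 0.389, -2.013]
wrist_force: [0.5, -0.3, -1.2]
width: 0.258
```

```bash
python3 - <<'E'
from h import *
a=imaging.read_camera("side");w=imaging.read_camera("wrist");print(monitor.read_state()['wrist_force'])
cv2.imwrite("pics/w4.png",np.hstack([cv2.resize(a[135:185,375:425],(400,400),interpolation=cv2.INTER_CUBIC),cv2.resize(w[240:360,260:380],(400,400),interpolation=cv2.INTER_CUBIC)]))
E
```

```text
[ 0.93119701 -0.88478724 -1.38698342]
```

View pics/w4.png

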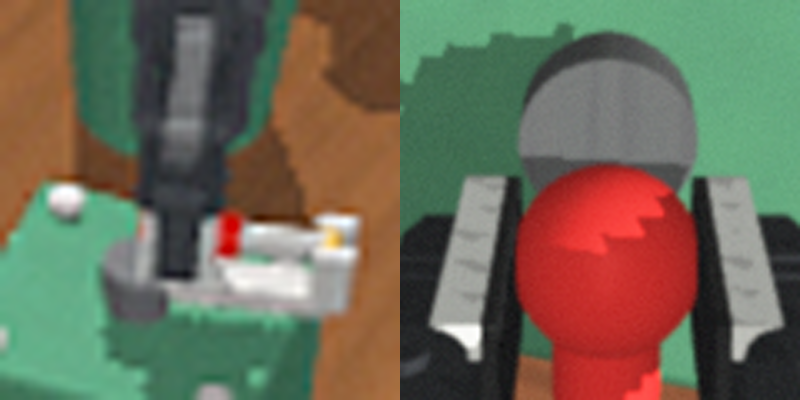

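The ball now sits between the pads (width 0.26, tips below its centre in both crops). I'll swing it up the arc.

>>> jog_arm([
  [0,0,0,0,0,0,15],
  [-0.0078,0,0.0007,0,0,0,15],
  [-0.0154,0,0.0027,0,0,0,15],
  [-0.0225,0,0.006,0,0,0,15],
  [-0.0289,0,0.0105,0,0,0,15],
  [-0.0345,0,0.016,0,0,0,15],
  [-0.039,0,0.0225,0,0,0,15],
  [-0.0423,0,0.0296,0,0,0,15],
  [-0.0444,0,0.0371,0,0,0,15],
  [-0.045,0,0.043,0,0,0,15],
  [-0.045,0,0.045,0,0,0,15],
  [-0.045,0,0.046,0,0,0,15],
  [-0.045,0,0.046,0,0,0,15],
], force=40)

```text
time: 5.95
tool_pos: [0.4559, -0.2716, 0.1076]
tcp_rot: [2.015, 0.388, -2.01]
wrist_force: [2.7, 4.4, 3.2]
width: 0.239
```

```bash
python3 - <<'E'
from h import *
a=imaging.read_camera("side");w=imaging.read_camera("wrist");s=monitor.read_state();print(s['wrist_force'],s['tool_pos'])
cv2.imwrite("pics/w5.png",np.hstack([cv2.resize(a[115:185,365:435],(400,400),interpolation=cv2.INTER_CUBIC),cv2.resize(w[200:400,220:420],(400,400),interpolation=cv2.INTER_CUBIC)]))
c=cam("wrist",s)
for st,ce in red(w):print(st,ce,onz(c,ce,.145))
E
```

```text
[2.45788453 3.77774145 5.39020134] [ 0.45587042 -0.27167873  0.10750957]
[293, 267, 56, 57, 2471] [320.7, 294.6] [ 0.4657963  -0.26701458  0.145     ]
```

View pics/w5.png

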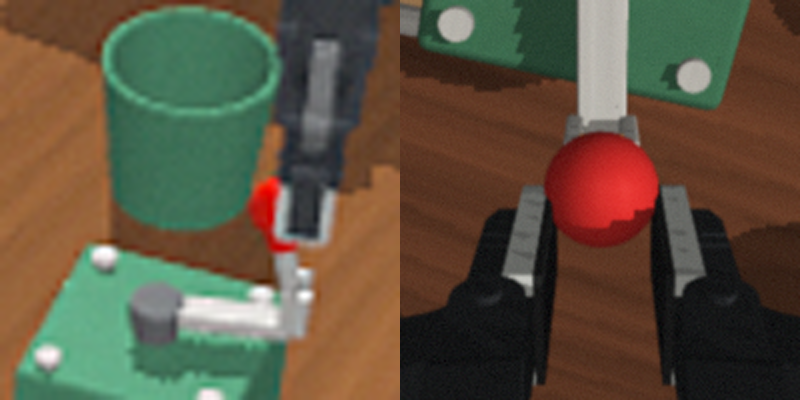

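```bash
python3 - <<'E'
from h import *
s=monitor.read_state();c=cam("wrist",s);d=cam("side")
u=np.array([-.928,-.373,0]);C=np.array([.507,-.2505,.1])
for f in(60,70,80,90):
    t=np.radians(f);P=C+u*(.055-.045*np.cos(t))+np.array([0,0,.045*np.sin(t)])
    print(f,P.round(4),"wrist px",proj(c,P).round(1),"side crop",((proj(d,P)-[365,115])*400/70).round(0))
H=C+u*.055;print("hinge",proj(c,H).round(1),((proj(d,H)-[365,115])*400/70).round(0))
M=R.from_rotvec(s['tcp_rot']).as_matrix()
for dd in(0.02,.03,.04):
  for z in(-.011,.011):print(dd,z,proj(c,s['tool_pos']+M@[-dd,.012,z]).round(0))
E
```

```text
60 [ 0.4768 -0.2626  0.139 ] wrist px [320.8 262.2] side crop [244. 213.]
70 [ 0.4702 -0.2653  0.1423] wrist px [320.8 281.2] side crop [262. 209.]
80 [ 0.4632 -0.2681  0.1443] wrist px [320.8 300. ] side crop [281. 207.]
90 [ 0.456 -0.271  0.145] wrist px [320.9 317.6] side crop [300. 207.]
hinge [320.9 275.2] [289. 292.]
0.02 -0.011 [348. 277.]
0.02 0.011 [347. 320.]
0.03 -0.011 [350. 287.]
0.03 0.011 [349. 332.]
0.04 -0.011 [352. 297.]
0.04 0.011 [351. 345.]
```

The ball slipped in the grip, so the fold is at about 77° (wrist row 294.6 against 317.6 expected upright). I'll regrip 10 mm inward and finish the swing slowly.

>>> jog_arm([
  [0,0,0,0,0,0,55],
  [0,0,0,0,0,0,55],
  [0.002,0,-0.006,0,0,0,55],
  [0.003,0,-0.011,0,0,0,55],
  [0.003,0,-0.011,0,0,0,30],
  [0.003,0,-0.011,0,0,0,10],
  [0.003,0,-0.011,0,0,0,10],
  [0.003,0,-0.011,0,0,0,10],
  [0.003,0,-0.011,0,0,0,10],
  [0.002,0,-0.008,0,0,0,10],
  [0.002,0,-0.005,0,0,0,10],
  [0.002,0,-0.002,0,0,0,10],
  [0.002,0,0.0,0,0,0,10],
  [0.002,0,0.001,0,0,0,10],
  [0.002,0,0.001,0,0,0,10],
], force=50)

```text
time: 7.55
tool_pos: [0.4557, -0.2714, 0.1056]
tcp_rot: [2.018, 0.388, -2.009]
wrist_force: [3.8, 5.7, -0.8]
width: 0.248
```

```bash
python3 - <<'E'
from h import *
w=imaging.read_camera("wrist");s=monitor.read_state();print(s['wrist_force'],s['tool_pos'],red(w))
c=cam("wrist",s)
u=np.array([-.928,-.373,0]);C=np.array([.507,-.2505,.1])
for f in(70,80,90):
    t=np.radians(f);P=C+u*(.055-.045*np.cos(t))+np.array([0,0,.045*np.sin(t)]);print(f,proj(c,P).round(1))
E
```

```text
[ 3.71566666  4.39274429 -0.61954205] [ 0.45575657 -0.27137892  0.10563703] [([296, 285, 51, 63, 2457], [321.2, 318.0])]
70 [321.5 282.8]
80 [321.5 301.9]
90 [321.6 319.7]
```

The handle is upright now (row 318 against 319.7). I'll turn the gripper back about the ball, so the jaws can turn with the crank and push squarely without running out of wrist range.

>>> jog_arm([
  [0,0,0,0,0,0,60],
  [0,0,0,0,0,0,60],
  [0,0,0,-0.14,0,0,60],
  [0,0,0,-0.28,0,0,60],
  [0,0,0,-0.42,0,0,60],
  [0,0,0,-0.56,0,0,60],
  [0,0,0,-0.7,0,0,60],
  [0,0,0,-0.84,0,0,60],
  [0,0,0,-0.98,0,0,60],
  [0,0,0,-1.12,0,0,60],
  [0,0,0,-1.26,0,0,60],
  [0,0,0,-1.4,0,0,60],
  [0,0,0,-1.54,0,0,60],
  [0,0,0,-1.68,0,0,60],
  [0,0,0,-1.82,0,0,60],
  [0,0,0,-1.96,0,0,60],
  [0,0,0,-2.1,0,0,60],
  [0,0,0,-2.24,0,0,60],
  [0,0,0,-2.38,0,0,60],
  [0,0,0,-2.52,0,0,60],
])

```text
time: 9.6
tool_pos: [0.4554, -0.2721, 0.1058]
tcp_rot: [0.185, 1.559, -0.184]
wrist_force: [0.2, 0.2, 0.3]
width: 0.6
```

```bash
python3 - <<'E'
from h import *
s=monitor.read_state();print(s['q'].round(2),R.from_rotvec(s['tcp_rot']).as_matrix().round(3),s['tool_pos'])
print(rel([.4565,-.271,.1055],112+170)) 
E
```

```text
[-0.59  0.07  2.01  0.    1.06 -1.92] [[ 0.004  0.233  0.972]
 [ 0.     0.972 -0.233]
 [-1.     0.001  0.004]] [ 0.45541838 -0.27214338  0.10584052]
[array([0.0003, 0.0014, 0.0008]), array([-0.445,  0.004, -0.   ])]
```

>>> jog_arm([
  [0,0.001,0.001,-0.14,0,0,60],
  [0,0.001,0.001,-0.28,0,0,60],
  [0,0.001,0.001,-0.42,0,0,60],
  [0,0.001,0.001,-0.45,0,0,60],
  [0,0.001,0.001,-0.45,0,0,30],
  [0,0.001,0.001,-0.45,0,0,10],
  [0,0.001,0.001,-0.45,0,0,10],
  [0,0.001,0.001,-0.45,0,0,10],
  [0,0.001,0.001,-0.45,0,0,10],
], force=50)

```text
time: 10.5
tool_pos: [0.4565, -0.2713, 0.1064]
tcp_rot: [-0.168, 1.561, 0.168]
wrist_force: [-0.9, 2.7, 6.2]
width: 0.246
```

```bash
cat >> h.py <<'E'
C=np.array([.507,-.2505])
def arc(step,n,r=.055,z=None,turn=True):
    """rows (shift 3, turn x) clockwise along the crank circle from the present pose"""
    s=monitor.read_state();M=R.from_rotvec(s['tcp_rot']);p=s['tool_pos'];z=z or p[2]
    a0=np.arctan2(*(p[:2]-C)[::-1]);rows=[]
    for k in range(1,n+1):
        a=a0-np.radians(step*k);D=np.array([*(C+r*np.array([np.cos(a),np.sin(a)])),z])-p
        rows.append([*M.inv().apply(D).round(4).tolist(),round(np.radians(step*k),3) if turn else 0,0,0,10])
    return np.degrees(a0),np.linalg.norm(p[:2]-C),rows
def forces():
    s=monitor.read_state();p=s['tool_pos'][:2]-C;e=p/np.linalg.norm(p);t=np.array([e[1],-e[0]]);f=s['wrist_force']
    return dict(t=s['time'],ang=round(np.degrees(np.arctan2(p[1],p[0])),1),r=round(np.linalg.norm(p),4),z=round(s['tool_pos'][2],4),Frad=round(f[:2]@e,2),Ftan=round(f[:2]@t,2),Fz=round(f[2],2),w=round(s['width'],3),q6=round(s['q'][5],2))
E
python3 - <<'E'
from h import *
print(forces());print(arc(5,12))
E
```

```text
{'t': 10.5, 'ang': np.float64(-157.6), 'r': np.float64(0.0546), 'z': np.float64(0.1064), 'Frad': np.float64(-0.17), 'Ftan': np.float64(2.87), 'Fz': np.float64(6.24), 'w': 0.246, 'q6': np.float64(-2.37)}
(np.float64(-157.57242659972385), np.float64(0.054587605817420705), [[-0.0, 0.0047, -0.001, np.float64(0.087), 0, 0, 10], [-0.0, 0.0095, -0.0013, np.float64(0.175), 0, 0, 10], [-0.0, 0.0143, -0.0011, np.float64(0.262), 0, 0, 10], [-0.0, 0.019, -0.0005, np.float64(0.349), 0, 0, 10], [-0.0, 0.0237, 0.0006, np.float64(0.436), 0, 0, 10], [-0.0, 0.0283, 0.002, np.float64(0.524), 0, 0, 10], [-0.0, 0.0327, 0.0038, np.float64(0.611), 0, 0, 10], [0.0, 0.037, 0.006, np.float64(0.698), 0, 0, 10], [0.0, 0.041, 0.0086, np.float64(0.785), 0, 0, 10], [0.0, 0.0449, 0.0115, np.float64(0.873), 0, 0, 10], [0.0, 0.0484, 0.0147, np.float64(0.96), 0, 0, 10], [0.0, 0.0517, 0.0183, np.float64(1.047), 0, 0, 10]])
```

>>> jog_arm([
  [0,0.0047,-0.001,0.087,0,0,10],
  [0,0.0095,-0.0013,0.175,0,0,10],
  [0,0.0143,-0.0011,0.262,0,0,10],
  [0,0.019,-0.0005,0.349,0,0,10],
  [0,0.0237,0.0006,0.436,0,0,10],
  [0,0.0283,0.002,0.524,0,0,10],
  [0,0.0327,0.0038,0.611,0,0,10],
  [0,0.037,0.006,0.698,0,0,10],
])

```text
time: 11.3
tool_pos: [0.4544, -0.236, 0.1065]
tcp_rot: [0.379, 1.532, -0.384]
wrist_force: [-2.3, -6.8, 0.2]
width: 0.244
```

```bash
python3 - <<'E'
from h import *
s=monitor.read_state();print(forces());w=imaging.read_camera("wrist");c=cam("wrist",s)
r=max(red(w),key=lambda k:k[0][4]);b=onz(c,r[1],.145);print("ball",r,b,np.linalg.norm(b[:2]-C),np.degrees(np.arctan2(*(b[:2]-C)[::-1])))
print(forces());print(arc(5,12))
E
```

```text
{'t': 11.3, 'ang': np.float64(164.6), 'r': np.float64(0.0545), 'z': np.float64(0.1065), 'Frad': np.float64(0.46), 'Ftan': np.float64(-7.13), 'Fz': np.float64(0.22), 'w': 0.244, 'q6': np.float64(-1.61)}
ball ([297, 295, 50, 55, 2276], [321.1, 322.0]) [ 0.45449086 -0.23628874  0.145     ] 0.05439825164226126 164.85606765041908
{'t': 11.35, 'ang': np.float64(163.7), 'r': np.float64(0.0545), 'z': np.float64(0.1065), 'Frad': np.float64(0.65), 'Ftan': np.float64(-4.39), 'Fz': np.float64(0.43), 'w': 0.243, 'q6': np.float64(-1.61)}
(np.float64(163.66143434862923), np.float64(0.05452241409827995), [[-0.0, 0.0046, -0.0012, np.float64(0.087), 0, 0, 10], [-0.0, 0.0094, -0.0016, np.float64(0.175), 0, 0, 10], [-0.0, 0.0142, -0.0015, np.float64(0.262), 0, 0, 10], [-0.0, 0.019, -0.001, np.float64(0.349), 0, 0, 10], [-0.0, 0.0237, -0.0002, np.float64(0.436), 0, 0, 10], [-0.0, 0.0283, 0.0012, np.float64(0.524), 0, 0, 10], [-0.0, 0.0328, 0.0029, np.float64(0.611), 0, 0, 10], [-0.0, 0.0371, 0.0049, np.float64(0.698), 0, 0, 10], [0.0, 0.0413, 0.0074, np.float64(0.785), 0, 0, 10], [0.0, 0.0452, 0.0102, np.float64(0.873), 0, 0, 10], [0.0, 0.0488, 0.0133, np.float64(0.96), 0, 0, 10], [0.0, 0.0521, 0.0168, np.float64(1.047), 0, 0, 10]])
```

The ball tracks the crank (radius 54.4 mm, handle upright), with a free-running Ftan of about 5 N. I'll go on.

>>> jog_arm([
  [0,0.0046,-0.0012,0.087,0,0,10],
  [0,0.0094,-0.0016,0.175,0,0,10],
  [0,0.0142,-0.0015,0.262,0,0,10],
  [0,0.019,-0.001,0.349,0,0,10],
  [0,0.0237,-0.0002,0.436,0,0,10],
  [0,0.0283,0.0012,0.524,0,0,10],
  [0,0.0328,0.0029,0.611,0,0,10],
  [0,0.0371,0.0049,0.698,0,0,10],
])

```text
time: 12.15
tool_pos: [0.4751, -0.2058, 0.1064]
tcp_rot: [0.921, 1.362, -0.927]
wrist_force: [-4.5, -4.0, 3.8]
width: 0.243
```

```bash
python3 - <<'E'
from h import *
print(forces());a=imaging.read_camera("scene");print(forces());print(arc(3,20))
cv2.imwrite("pics/s6.png",cv2.resize(a[200:280,180:380],None,fx=4,fy=4,interpolation=cv2.INTER_CUBIC))
E
```

```text
{'t': 12.15, 'ang': np.float64(125.5), 'r': np.float64(0.0549), 'z': np.float64(0.1064), 'Frad': np.float64(-0.6), 'Ftan': np.float64(-5.96), 'Fz': np.float64(3.81), 'w': 0.243, 'q6': np.float64(-0.83)}
{'t': 12.2, 'ang': np.float64(124.6), 'r': np.float64(0.0549), 'z': np.float64(0.1065), 'Frad': np.float64(0.94), 'Ftan': np.float64(-4.27), 'Fz': np.float64(2.55), 'w': 0.241, 'q6': np.float64(-0.83)}
(np.float64(124.57917156479945), np.float64(0.054862625443710906), [[-0.0, 0.0028, -0.0007, np.float64(0.052), 0, 0, 10], [-0.0, 0.0056, -0.0011, np.float64(0.105), 0, 0, 10], [-0.0, 0.0085, -0.0014, np.float64(0.157), 0, 0, 10], [-0.0, 0.0114, -0.0015, np.float64(0.209), 0, 0, 10], [-0.0, 0.0143, -0.0015, np.float64(0.262), 0, 0, 10], [0.0, 0.0171, -0.0013, np.float64(0.314), 0, 0, 10], [0.0, 0.02, -0.001, np.float64(0.367), 0, 0, 10], [0.0, 0.0228, -0.0005, np.float64(0.419), 0, 0, 10], [0.0, 0.0256, 0.0001, np.float64(0.471), 0, 0, 10], [0.0, 0.0284, 0.0009, np.float64(0.524), 0, 0, 10], [0.0, 0.0312, 0.0018, np.float64(0.576), 0, 0, 10], [0.0, 0.0338, 0.0029, np.float64(0.628), 0, 0, 10], [0.0, 0.0364, 0.004, np.float64(0.681), 0, 0, 10], [0.0, 0.039, 0.0054, np.float64(0.733), 0, 0, 10], [0.0, 0.0415, 0.0068, np.float64(0.785), 0, 0, 10], [0.0001, 0.0439, 0.0084, np.float64(0.838), 0, 0, 10], [0.0001, 0.0462, 0.0101, np.float64(0.89), 0, 0, 10], [0.0001, 0.0484, 0.012, np.float64(0.942), 0, 0, 10], [0.0001, 0.0505, 0.0139, np.float64(0.995), 0, 0, 10], [0.0001, 0.0526, 0.016, np.float64(1.047), 0, 0, 10]])
```

View pics/s6.png

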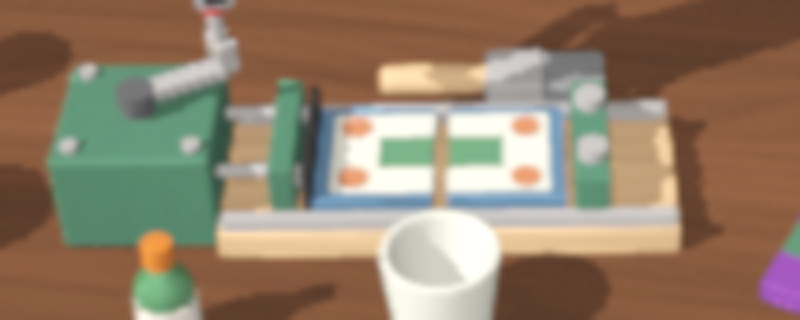

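After 77° the jaw has just touched half_a. There is still a gap between the halves (crop x≈441) and one at the stop (x≈568), roughly 8 mm or 95° in all. I'll go on 54°.

>>> jog_arm([
  [0,0.0028,-0.0007,0.052,0,0,10],
  [0,0.0056,-0.0011,0.105,0,0,10],
  [0,0.0085,-0.0014,0.157,0,0,10],
  [0,0.0114,-0.0015,0.209,0,0,10],
  [0,0.0143,-0.0015,0.262,0,0,10],
  [0,0.0171,-0.0013,0.314,0,0,10],
  [0,0.02,-0.001,0.367,0,0,10],
  [0,0.0228,-0.0005,0.419,0,0,10],
  [0,0.0256,0.0001,0.471,0,0,10],
  [0,0.0284,0.0009,0.524,0,0,10],
  [0,0.0312,0.0018,0.576,0,0,10],
  [0,0.0338,0.0029,0.628,0,0,10],
  [0,0.0364,0.004,0.681,0,0,10],
  [0,0.039,0.0054,0.733,0,0,10],
  [0,0.0415,0.0068,0.785,0,0,10],
  [0,0.0439,0.0084,0.838,0,0,10],
  [0,0.0462,0.0101,0.89,0,0,10],
  [0,0.0484,0.012,0.942,0,0,10],
])

```text
time: 14.0
tool_pos: [0.5238, -0.1975, 0.1064]
tcp_rot: [1.61, 0.886, -1.613]
wrist_force: [-4.6, 4.0, 7.4]
width: 0.248
```

```bash
cat >> h.py <<'E'
def dots():
    a=imaging.read_camera("scene");c=cam("scene");out=[]
    for im in(cv2.imread("pics/scene0.png"),a):
        sub=cv2.resize(im[222:265,240:345],None,fx=4,fy=4,interpolation=cv2.INTER_CUBIC);h=cv2.cvtColor(sub,cv2.COLOR_BGR2HSV)
        m=cv2.inRange(h,(5,70,170),(15,255,255));n,l,st,ce=cv2.connectedComponentsWithStats(m)
        out.append([(onz(c,ce[i]/4+[240-.375,222-.375],.034)[:2]*1000).round(1).tolist() for i in range(1,n) if 150<st[i][4]<900])
    return out,a
E
python3 - <<'E'
from h import *
print(forces());o,a=dots();print(*o,sep="\n");print(forces());A=arc(3,10);print(A[0],A[1],*A[2],sep="\n")
E
```

```text
{'t': 14.0, 'ang': np.float64(72.4), 'r': np.float64(0.0556), 'z': np.float64(0.1064), 'Frad': np.float64(2.37), 'Ftan': np.float64(-5.63), 'Fz': np.float64(7.44), 'w': 0.248, 'q6': np.float64(0.16)}
[[462.5, -129.9], [445.5, -23.4], [493.1, -15.9], [510.1, -122.2], [554.3, 50.6], [582.0, -119.5]]
[[444.7, -23.7], [461.7, -123.9], [493.2, -15.9], [509.4, -116.5], [554.6, 49.4], [583.6, -130.2]]
{'t': 14.05, 'ang': np.float64(71.8), 'r': np.float64(0.0556), 'z': np.float64(0.1064), 'Frad': np.float64(1.98), 'Ftan': np.float64(-3.94), 'Fz': np.float64(4.59), 'w': 0.244, 'q6': np.float64(0.16)}
71.7864091713298
0.055582892335393985
[0.0, 0.003, -0.0001, np.float64(0.052), 0, 0, 10]
[0.0, 0.0058, -0.0006, np.float64(0.105), 0, 0, 10]
[0.0, 0.0086, -0.0009, np.float64(0.157), 0, 0, 10]
[0.0, 0.0115, -0.0011, np.float64(0.209), 0, 0, 10]
[0.0, 0.0144, -0.0011, np.float64(0.262), 0, 0, 10]
[0.0, 0.0173, -0.001, np.float64(0.314), 0, 0, 10]
[0.0, 0.0201, -0.0008, np.float64(0.367), 0, 0, 10]
[0.0, 0.023, -0.0003, np.float64(0.419), 0, 0, 10]
[0.0, 0.0258, 0.0002, np.float64(0.471), 0, 0, 10]
[0.0, 0.0286, 0.0009, np.float64(0.524), 0, 0, 10]
```

half_a has moved 6 mm so far and half_b hasn't moved. Ftan is still at the free level. I'll continue 30°.

>>> jog_arm([
  [0,0.003,-0.0003,0.052,0,0,10],
  [0,0.0058,-0.0008,0.105,0,0,10],
  [0,0.0086,-0.0012,0.157,0,0,10],
  [0,0.0115,-0.0014,0.209,0,0,10],
  [0,0.0144,-0.0014,0.262,0,0,10],
  [0,0.0173,-0.0013,0.314,0,0,10],
  [0,0.0201,-0.0011,0.367,0,0,10],
  [0,0.023,-0.0006,0.419,0,0,10],
  [0,0.0258,-0.0001,0.471,0,0,10],
  [0,0.0286,0.0006,0.524,0,0,10],
])

```text
time: 15.05
tool_pos: [0.5476, -0.2119, 0.1064]
tcp_rot: [1.953, 0.479, -1.956]
wrist_force: [-2.7, 5.1, 5.4]
width: 0.238
```

```bash
python3 - <<'E'
from h import *
print(forces());o,a=dots();print(o[1]);print(forces());A=arc(3,6);print(A[0],A[1],*A[2],sep="\n")
E
```

```text
{'t': 15.05, 'ang': np.float64(43.6), 'r': np.float64(0.056), 'z': np.float64(0.1064), 'Frad': np.float64(1.6), 'Ftan': np.float64(-5.53), 'Fz': np.float64(5.45), 'w': 0.238, 'q6': np.float64(0.68)}
[[444.8, -23.7], [461.7, -121.5], [493.1, -15.9], [508.9, -114.3], [554.6, 49.4], [581.9, -119.0]]
{'t': 15.1, 'ang': np.float64(43.0), 'r': np.float64(0.056), 'z': np.float64(0.1065), 'Frad': np.float64(1.51), 'Ftan': np.float64(-4.65), 'Fz': np.float64(4.19), 'w': 0.244, 'q6': np.float64(0.68)}
42.96536033687698
0.05603274275823911
[-0.0, 0.0031, 0.0003, np.float64(0.052), 0, 0, 10]
[-0.0, 0.0059, -0.0003, np.float64(0.105), 0, 0, 10]
[-0.0, 0.0087, -0.0007, np.float64(0.157), 0, 0, 10]
[-0.0, 0.0116, -0.0009, np.float64(0.209), 0, 0, 10]
[-0.0, 0.0145, -0.001, np.float64(0.262), 0, 0, 10]
[-0.0, 0.0174, -0.001, np.float64(0.314), 0, 0, 10]
```

>>> jog_arm([
  [0,0.003,-0.0004,0.052,0,0,10],
  [0,0.0059,-0.0011,0.105,0,0,10],
  [0,0.0087,-0.0015,0.157,0,0,10],
  [0,0.0116,-0.0018,0.209,0,0,10],
  [0,0.0145,-0.002,0.262,0,0,10],
  [0,0.0174,-0.002,0.314,0,0,10],
])

```text
time: 15.7
tool_pos: [0.5573, -0.2253, 0.1064]
tcp_rot: [2.136, 0.179, -2.14]
wrist_force: [-2.3, 4.9, 5.2]
width: 0.248
```

```bash
python3 - <<'E'
from h import *
print(forces());o,a=dots();print(o[1]);print(forces());A=arc(3,6);print(A[0],A[1],*A[2],sep="\n")
cv2.imwrite("pics/s7.png",cv2.resize(a[200:280,180:380],None,fx=4,fy=4,interpolation=cv2.INTER_CUBIC))
E
```

```text
{'t': 15.7, 'ang': np.float64(26.6), 'r': np.float64(0.0563), 'z': np.float64(0.1064), 'Frad': np.float64(0.1), 'Ftan': np.float64(-5.38), 'Fz': np.float64(5.18), 'w': 0.248, 'q6': np.float64(0.98)}
[[444.8, -23.7], [461.3, -120.1], [508.1, -112.9], [493.1, -15.9], [554.7, 49.1], [583.7, -130.5]]
{'t': 15.75, 'ang': np.float64(25.9), 'r': np.float64(0.0563), 'z': np.float64(0.1064), 'Frad': np.float64(-1.13), 'Ftan': np.float64(-5.29), 'Fz': np.float64(5.06), 'w': 0.241, 'q6': np.float64(0.98)}
25.945453594743054
0.05628532945388757
[-0.0, 0.0031, 0.0005, np.float64(0.052), 0, 0, 10]
[-0.0, 0.006, -0.0001, np.float64(0.105), 0, 0, 10]
[-0.0, 0.0088, -0.0006, np.float64(0.157), 0, 0, 10]
[-0.0, 0.0117, -0.0009, np.float64(0.209), 0, 0, 10]
[-0.0, 0.0145, -0.0011, np.float64(0.262), 0, 0, 10]
[-0.0001, 0.0174, -0.0011, np.float64(0.314), 0, 0, 10]
```

View pics/s7.png

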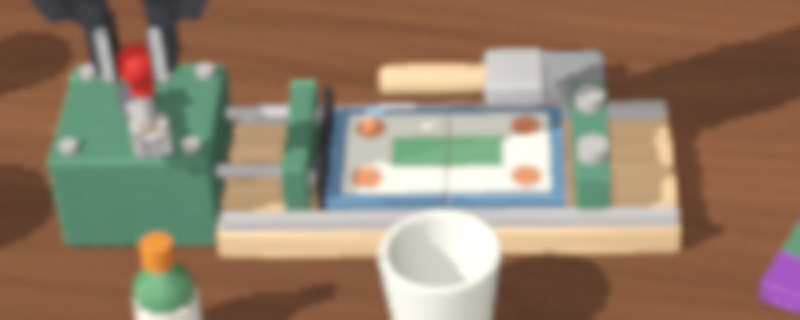

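The halves now just meet (seam at crop x≈448), with a few mm left to the stop (566→572). I'll continue in smaller bites.

>>> jog_arm([
  [0,0.003,-0.0005,0.052,0,0,10],
  [0,0.0059,-0.0011,0.105,0,0,10],
  [0,0.0088,-0.0015,0.157,0,0,10],
  [0,0.0117,-0.0018,0.209,0,0,10],
  [0,0.0145,-0.002,0.262,0,0,10],
  [0,0.0174,-0.002,0.314,0,0,10],
])

```text
time: 16.35
tool_pos: [0.5626, -0.2412, 0.1065]
tcp_rot: [-2.138, 0.157, 2.142]
wrist_force: [-0.6, 5.9, 4.5]
width: 0.239
```

```bash
python3 - <<'E'
from h import *
print(forces());o,a=dots();print(o[1]);print(forces());A=arc(3,6,r=.056);print(A[0],A[1],*A[2],sep="\n")
E
```

```text
{'t': 16.35, 'ang': np.float64(9.5), 'r': np.float64(0.0564), 'z': np.float64(0.1065), 'Frad': np.float64(0.39), 'Ftan': np.float64(-5.91), 'Fz': np.float64(4.53), 'w': 0.239, 'q6': np.float64(1.27)}
[[445.4, -23.3], [460.5, -118.4], [507.9, -111.6], [493.1, -15.9], [554.8, 48.1], [582.3, -121.2]]
{'t': 16.4, 'ang': np.float64(8.9), 'r': np.float64(0.0564), 'z': np.float64(0.1065), 'Frad': np.float64(0.18), 'Ftan': np.float64(-6.21), 'Fz': np.float64(3.5), 'w': 0.245, 'q6': np.float64(1.27)}
8.90010599220155
0.05637899513024686
[-0.0, 0.0029, -0.0005, np.float64(0.052), 0, 0, 10]
[-0.0, 0.0058, -0.0011, np.float64(0.105), 0, 0, 10]
[-0.0, 0.0087, -0.0016, np.float64(0.157), 0, 0, 10]
[-0.0001, 0.0116, -0.002, np.float64(0.209), 0, 0, 10]
[-0.0001, 0.0145, -0.0022, np.float64(0.262), 0, 0, 10]
[-0.0001, 0.0174, -0.0023, np.float64(0.314), 0, 0, 10]
```

>>> jog_arm([
  [0,0.0029,-0.0005,0.052,0,0,10],
  [0,0.0058,-0.0011,0.105,0,0,10],
  [0,0.0087,-0.0016,0.157,0,0,10],
  [0,0.0116,-0.002,0.209,0,0,10],
])

```text
time: 16.8
tool_pos: [0.5634, -0.2521, 0.1065]
tcp_rot: [-2.019, 0.363, 2.023]
wrist_force: [-0.2, 5.0, 3.3]
width: 0.243
```

```bash
python3 - <<'E'
from h import *
print(forces());o,a=dots();print(o[1]);print(forces());A=arc(3,6,r=.056);print(A[0],A[1],*A[2],sep="\n")
E
```

```text
{'t': 16.8, 'ang': np.float64(-1.6), 'r': np.float64(0.0564), 'z': np.float64(0.1065), 'Frad': np.float64(-0.35), 'Ftan': np.float64(-5.03), 'Fz': np.float64(3.3), 'w': 0.243, 'q6': np.float64(1.46)}
[[445.4, -22.7], [460.1, -118.0], [507.9, -110.7], [493.0, -15.1], [554.7, 49.1], [582.3, -121.2]]
{'t': 16.85, 'ang': np.float64(-2.3), 'r': np.float64(0.0564), 'z': np.float64(0.1065), 'Frad': np.float64(-1.0), 'Ftan': np.float64(-5.64), 'Fz': np.float64(3.72), 'w': 0.247, 'q6': np.float64(1.47)}
-2.260629718277882
0.05641657615858112
[-0.0, 0.0029, -0.0005, np.float64(0.052), 0, 0, 10]
[-0.0, 0.0058, -0.0012, np.float64(0.105), 0, 0, 10]
[-0.0001, 0.0087, -0.0017, np.float64(0.157), 0, 0, 10]
[-0.0001, 0.0116, -0.0022, np.float64(0.209), 0, 0, 10]
[-0.0001, 0.0145, -0.0024, np.float64(0.262), 0, 0, 10]
[-0.0001, 0.0174, -0.0025, np.float64(0.314), 0, 0, 10]
```

half_b is now moving and the force is still at the free level.

>>> jog_arm([
  [0,0.0029,-0.0005,0.052,0,0,10],
  [0,0.0058,-0.0012,0.105,0,0,10],
  [0,0.0087,-0.0017,0.157,0,0,10],
  [0,0.0116,-0.0022,0.209,0,0,10],
])

```text
time: 17.25
tool_pos: [0.562, -0.2631, 0.1065]
tcp_rot: [-1.892, 0.548, 1.896]
wrist_force: [1.1, 6.5, 3.2]
width: 0.243
```

```bash
python3 - <<'E'
from h import *
print(forces());o,a=dots();print(o[1]);print(forces());A=arc(3,4,r=.056);print(A[0],A[1],*A[2],sep="\n")
E
```

```text
{'t': 17.25, 'ang': np.float64(-12.9), 'r': np.float64(0.0564), 'z': np.float64(0.1065), 'Frad': np.float64(-0.4), 'Ftan': np.float64(-6.61), 'Fz': np.float64(3.16), 'w': 0.243, 'q6': np.float64(1.66)}
[[445.3, -22.0], [460.7, -116.8], [492.9, -14.2], [508.0, -109.7], [554.8, 49.0], [581.7, -117.7]]
{'t': 17.3, 'ang': np.float64(-13.4), 'r': np.float64(0.0564), 'z': np.float64(0.1065), 'Frad': np.float64(-0.68), 'Ftan': np.float64(-5.95), 'Fz': np.float64(2.06), 'w': 0.244, 'q6': np.float64(1.66)}
-13.438953436123457
0.056411202941847365
[-0.0, 0.0029, -0.0005, np.float64(0.052), 0, 0, 10]
[-0.0, 0.0058, -0.0013, np.float64(0.105), 0, 0, 10]
[-0.0001, 0.0086, -0.0019, np.float64(0.157), 0, 0, 10]
[-0.0001, 0.0115, -0.0023, np.float64(0.209), 0, 0, 10]
```

>>> jog_arm([
  [0,0.0029,-0.0005,0.052,0,0,10],
  [0,0.0058,-0.0013,0.105,0,0,10],
  [0,0.0086,-0.0019,0.157,0,0,10],
  [0,0.0115,-0.0023,0.209,0,0,10],
])

```text
time: 17.7
tool_pos: [0.5585, -0.2734, 0.1065]
tcp_rot: [-1.758, 0.715, 1.761]
wrist_force: [1.5, 5.0, 2.1]
width: 0.24
```

```bash
python3 - <<'E'
from h import *
print(forces());o,a=dots();print(o[1]);print(forces());A=arc(3,4,r=.056);print(A[0],A[1],*A[2],sep="\n")
E
```

```text
{'t': 17.7, 'ang': np.float64(-24.0), 'r': np.float64(0.0563), 'z': np.float64(0.1065), 'Frad': np.float64(-0.67), 'Ftan': np.float64(-5.18), 'Fz': np.float64(2.12), 'w': 0.24, 'q6': np.float64(1.85)}
[[444.8, -21.2], [460.2, -116.1], [492.7, -13.3], [508.0, -108.7], [554.8, 48.3], [581.9, -118.4]]
{'t': 17.75, 'ang': np.float64(-24.6), 'r': np.float64(0.0563), 'z': np.float64(0.1065), 'Frad': np.float64(0.13), 'Ftan': np.float64(-6.1), 'Fz': np.float64(2.15), 'w': 0.243, 'q6': np.float64(1.85)}
-24.61043639815085
0.05632256682123615
[-0.0, 0.0029, -0.0006, np.float64(0.052), 0, 0, 10]
[-0.0001, 0.0057, -0.0014, np.float64(0.105), 0, 0, 10]
[-0.0001, 0.0086, -0.0021, np.float64(0.157), 0, 0, 10]
[-0.0001, 0.0115, -0.0026, np.float64(0.209), 0, 0, 10]
```

>>> jog_arm([
  [0,0.0029,-0.0006,0.052,0,0,10],
  [0,0.0057,-0.0014,0.105,0,0,10],
  [0,0.0086,-0.0021,0.157,0,0,10],
  [0,0.0115,-0.0026,0.209,0,0,10],
])

```text
time: 18.15
tool_pos: [0.553, -0.283, 0.1065]
tcp_rot: [-1.618, 0.865, 1.621]
wrist_force: [1.7, 5.5, 2.4]
width: 0.24
```

```bash
python3 - <<'E'
from h import *
print(forces());o,a=dots();print(o[1]);print(forces());A=arc(3,4,r=.0557);print(A[0],A[1],*A[2],sep="\n")
E
```

```text
{'t': 18.15, 'ang': np.float64(-35.3), 'r': np.float64(0.0563), 'z': np.float64(0.1065), 'Frad': np.float64(-1.77), 'Ftan': np.float64(-5.52), 'Fz': np.float64(2.41), 'w': 0.24, 'q6': np.float64(2.04)}
[[460.4, -115.0], [444.9, -19.9], [492.5, -12.4], [507.8, -107.7], [554.7, 49.5], [581.8, -118.0]]
{'t': 18.2, 'ang': np.float64(-35.8), 'r': np.float64(0.0563), 'z': np.float64(0.1065), 'Frad': np.float64(-1.01), 'Ftan': np.float64(-5.2), 'Fz': np.float64(2.27), 'w': 0.239, 'q6': np.float64(2.04)}
-35.83472349893968
0.05630400029000024
[-0.0, 0.003, -0.0004, np.float64(0.052), 0, 0, 10]
[-0.0001, 0.0058, -0.0012, np.float64(0.105), 0, 0, 10]
[-0.0001, 0.0086, -0.0019, np.float64(0.157), 0, 0, 10]
[-0.0001, 0.0115, -0.0025, np.float64(0.209), 0, 0, 10]
```

>>> jog_arm([
  [0,0.003,-0.0004,0.052,0,0,10],
  [0,0.0058,-0.0012,0.105,0,0,10],
  [0,0.0086,-0.0019,0.157,0,0,10],
  [0,0.0115,-0.0025,0.209,0,0,10],
])

```text
time: 18.6
tool_pos: [0.5457, -0.2912, 0.1065]
tcp_rot: [-1.474, 0.997, 1.475]
wrist_force: [2.8, 5.5, 1.4]
width: 0.241
```

```bash
python3 - <<'E'
from h import *
print(forces());o,a=dots();print(o[1]);print(forces());A=arc(3,4,r=.0557);print(A[0],A[1],*A[2],sep="\n")
E
```

```text
{'t': 18.6, 'ang': np.float64(-46.4), 'r': np.float64(0.0562), 'z': np.float64(0.1065), 'Frad': np.float64(-2.02), 'Ftan': np.float64(-5.85), 'Fz': np.float64(1.45), 'w': 0.241, 'q6': np.float64(2.23)}
[[459.9, -113.9], [444.7, -19.2], [492.4, -11.4], [507.7, -106.8], [554.6, 49.3], [581.7, -117.9]]
{'t': 18.65, 'ang': np.float64(-47.0), 'r': np.float64(0.0561), 'z': np.float64(0.1065), 'Frad': np.float64(-0.57), 'Ftan': np.float64(-4.77), 'Fz': np.float64(1.19), 'w': 0.238, 'q6': np.float64(2.23)}
-47.0248491435007
0.056134773404033826
[-0.0, 0.0029, -0.0006, np.float64(0.052), 0, 0, 10]
[-0.0001, 0.0057, -0.0015, np.float64(0.105), 0, 0, 10]
[-0.0001, 0.0085, -0.0022, np.float64(0.157), 0, 0, 10]
[-0.0001, 0.0114, -0.0028, np.float64(0.209), 0, 0, 10]
```

>>> jog_arm([
  [0,0.0029,-0.0006,0.052,0,0,10],
  [0,0.0057,-0.0015,0.105,0,0,10],
  [0,0.0085,-0.0022,0.12,0,0,10],
  [0,0.0114,-0.0028,0.12,0,0,10],
])

```text
time: 19.05
tool_pos: [0.5372, -0.2978, 0.1065]
tcp_rot: [-1.391, 1.064, 1.39]
wrist_force: [4.3, 4.2, 1.0]
width: 0.239
```

```bash
python3 - <<'E'
from h import *
print(forces());o,a=dots();print(o[1]);print(forces());A=arc(3,4,r=.0557);print(A[0],A[1],*A[2],sep="\n")
E
```

```text
{'t': 19.05, 'ang': np.float64(-57.4), 'r': np.float64(0.0561), 'z': np.float64(0.1065), 'Frad': np.float64(-1.24), 'Ftan': np.float64(-5.87), 'Fz': np.float64(0.98), 'w': 0.239, 'q6': np.float64(2.33)}
[[459.7, -113.4], [444.6, -18.3], [492.4, -10.9], [507.5, -106.1], [554.5, 50.1], [581.8, -118.2]]
{'t': 19.1, 'ang': np.float64(-57.9), 'r': np.float64(0.056), 'z': np.float64(0.1065), 'Frad': np.float64(-1.28), 'Ftan': np.float64(-5.85), 'Fz': np.float64(1.83), 'w': 0.242, 'q6': np.float64(2.33)}
-57.94816569928533
0.05603123977922158
[-0.0, 0.0029, -0.0005, np.float64(0.052), 0, 0, 10]
[-0.0001, 0.0057, -0.0011, np.float64(0.105), 0, 0, 10]
[-0.0001, 0.0086, -0.0017, np.float64(0.157), 0, 0, 10]
[-0.0001, 0.0115, -0.002, np.float64(0.209), 0, 0, 10]
```

>>> jog_arm([
  [0,0.0029,-0.0005,0,0,0,10],
  [0,0.0057,-0.0011,0,0,0,10],
  [0,0.0086,-0.0017,0,0,0,10],
  [0,0.0115,-0.002,0,0,0,10],
])

```text
time: 19.5
tool_pos: [0.5283, -0.3022, 0.1065]
tcp_rot: [-1.396, 1.059, 1.39]
wrist_force: [7.0, 5.0, 0.3]
width: 0.244
```

```bash
python3 - <<'E'
from h import *
print(forces());o,a=dots();print(o[1]);print(forces());A=arc(3,4,r=.0557);print(A[0],A[1],*A[2],sep="\n")
E
```

```text
{'t': 19.5, 'ang': np.float64(-67.7), 'r': np.float64(0.0559), 'z': np.float64(0.1065), 'Frad': np.float64(-1.95), 'Ftan': np.float64(-8.33), 'Fz': np.float64(0.26), 'w': 0.244, 'q6': np.float64(2.31)}
[[459.8, -113.5], [444.6, -18.3], [492.4, -10.9], [507.5, -106.1], [554.7, 48.7], [583.7, -130.2]]
{'t': 19.55, 'ang': np.float64(-68.2), 'r': np.float64(0.0559), 'z': np.float64(0.1065), 'Frad': np.float64(-2.28), 'Ftan': np.float64(-6.63), 'Fz': np.float64(-0.03), 'w': 0.245, 'q6': np.float64(2.31)}
-68.17967521227195
0.055944731905949396
[-0.0, 0.0029, -0.0, np.float64(0.052), 0, 0, 10]
[-0.0001, 0.0058, -0.0002, np.float64(0.105), 0, 0, 10]
[-0.0001, 0.0088, -0.0001, np.float64(0.157), 0, 0, 10]
[-0.0002, 0.0117, 0.0, np.float64(0.209), 0, 0, 10]
```

The halves have stopped moving while the crank turned 10° further and Ftan rose to about 7–8 N, so the plaque is on the stop. About 9° more should bring the jaw to roughly 32 N, mid-window.

>>> jog_arm([
  [0,0.0029,0,0,0,0,10],
  [0,0.0058,-0.0002,0,0,0,10],
  [0,0.0088,-0.0001,0,0,0,10],
])

```text
time: 19.85
tool_pos: [0.5219, -0.3043, 0.1066]
tcp_rot: [-1.402, 1.054, 1.389]
wrist_force: [6.8, 5.2, -1.5]
width: 0.242
```

```bash
python3 - <<'E'
from h import *
print(forces());o,a=dots();print(o[1]);s=monitor.read_state();w=imaging.read_camera("wrist");c=cam("wrist",s)
r=max(red(w),key=lambda k:k[0][4]);b=onz(c,r[1],.145);print(forces());print("ball",b,np.linalg.norm(b[:2]-C),np.degrees(np.arctan2(*(b[:2]-C)[::-1])))
A=arc(3,2,r=.0557);print(A[2])
E
```

```text
{'t': 19.85, 'ang': np.float64(-74.5), 'r': np.float64(0.0558), 'z': np.float64(0.1066), 'Frad': np.float64(-3.24), 'Ftan': np.float64(-7.92), 'Fz': np.float64(-1.49), 'w': 0.242, 'q6': np.float64(2.29)}
[[459.4, -113.7], [444.6, -18.3], [492.4, -10.9], [507.5, -106.1], [554.5, 50.1], [582.4, -121.5]]
{'t': 19.95, 'ang': np.float64(-75.0), 'r': np.float64(0.0558), 'z': np.float64(0.1066), 'Frad': np.float64(-1.9), 'Ftan': np.float64(-6.85), 'Fz': np.float64(-0.06), 'w': 0.242, 'q6': np.float64(2.29)}
ball [ 0.51964306 -0.30411755  0.145     ] 0.055088006993638555 -76.73197110326291
[[-0.0001, 0.0029, 0.0002, np.float64(0.052), 0, 0, 10], [-0.0001, 0.0058, 0.0004, np.float64(0.105), 0, 0, 10]]
```

>>> jog_arm([
  [0,0.0029,0.0002,0,0,0,10],
  [0,0.0035,0.0002,0,0,0,10],
])

```text
time: 20.15
tool_pos: [0.5206, -0.3047, 0.1066]
tcp_rot: [-1.407, 1.049, 1.388]
wrist_force: [8.8, 4.0, -1.8]
width: 0.244
```

```bash
python3 - <<'E'
from h import *
print(forces());s=monitor.read_state();M=R.from_rotvec(s['tcp_rot']).as_matrix();print(M.round(3),s['tool_pos'])
print("jaw yaw",np.degrees(np.arctan2(M[1,1],M[0,1])))
E
```

```text
{'t': 20.15, 'ang': np.float64(-75.9), 'r': np.float64(0.0558), 'z': np.float64(0.1066), 'Frad': np.float64(-1.7), 'Ftan': np.float64(-9.54), 'Fz': np.float64(-1.79), 'w': 0.244, 'q6': np.float64(2.28)}
[[ 0.022 -0.965 -0.263]
 [ 0.01  -0.262  0.965]
 [-1.    -0.024  0.004]] [ 0.52062361 -0.3046623   0.10658094]
jaw yaw -164.77776645640884
```

Ftan is now about 8–9.5 N against roughly 5.5 N running free, so it's snug and I'll stop cranking. I'll release and regrip to relax the side load, then fold down along the arc. The jaws are within 2° of square to the arm.

>>> jog_arm([
  [0,0,0,0,0,0,45],
  [0,0,0,0,0,0,45],
  [0,0,0,0,0,0,45],
  [0,0,0,0,0,0,10],
  [0,0,0,0,0,0,10],
  [0,0,0,0,0,0,10],
  [0,0,0,0,0,0,10],
  [0.0007,-0.0003,0.0078,0,0,0,10],
  [0.0027,-0.0006,0.0154,0,0,0,10],
  [0.006,-0.0009,0.0225,0,0,0,10],
  [0.0105,-0.0011,0.0289,0,0,0,10],
  [0.016,-0.0013,0.0345,0,0,0,10],
  [0.0225,-0.0015,0.039,0,0,0,10],
  [0.0296,-0.0016,0.0423,0,0,0,10],
  [0.0371,-0.0017,0.0444,0,0,0,10],
  [0.044,-0.0017,0.045,0,0,0,10],
  [0.045,-0.0017,0.045,0,0,0,10],
  [0.045,-0.0017,0.045,0,0,0,10],
], force=40)

```text
time: 21.95
tool_pos: [0.5105, -0.2584, 0.0616]
tcp_rot: [-1.404, 1.048, 1.39]
wrist_force: [0.8, 5.5, 3.4]
width: 0.251
```

```bash
python3 - <<'E'
from h import *
s=monitor.read_state();print(s['tool_pos'],s['wrist_force'],s['width']);w=imaging.read_camera("wrist");c=cam("wrist",s);o,a=dots();print(o[1])
b=imaging.read_camera("side")
cv2.imwrite("pics/w8.png",np.hstack([cv2.resize(b[125:195,365:435],(400,400),interpolation=cv2.INTER_CUBIC),cv2.resize(w[200:400,220:420],(400,400),interpolation=cv2.INTER_CUBIC)]))
r=max(red(w),key=lambda k:k[0][4]);print(r,onz(c,r[1],.1))
e=np.radians(-76.8);u=np.array([np.cos(e),np.sin(e),0])
for f in(0,10,20,30):
    t=np.radians(f);P=np.array([*C,.1])+u*(.055-.045*np.cos(t))+[0,0,.045*np.sin(t)];print(f,P.round(4),proj(c,P).round(1))
E
```

```text
[ 0.51046369 -0.25843553  0.06156248] [0.79429193 5.47331355 3.40103922] 0.2507278679206235
[[459.8, -113.4], [444.6, -18.3], [492.4, -10.9], [507.5, -106.1], [554.7, 49.1], [581.7, -117.2]]
([294, 277, 55, 78, 798], [327.3, 327.0]) [ 0.50610332 -0.2564322   0.1       ]
0 [ 0.5093 -0.2602  0.1   ] [322.4 317.5]
10 [ 0.5094 -0.2609  0.1078] [322.  326.1]
20 [ 0.5099 -0.2629  0.1154] [321.8 332.2]
30 [ 0.5107 -0.2661  0.1225] [321.6 335.1]
```

>>> jog_arm([
  [0,0,0,0,0,0,50],
  [0,0,0,0,0,0,50],
  [-0.01,0,0,0,0,0,50],
  [-0.03,0,0,0,0,0,50],
  [-0.06,0,0,0,0,0,50],
  [-0.08,0,0,0,0,0,50],
  [-0.1,0,0,0,0,0,50],
  [-0.1,0,0,0,0,0,50],
  [-0.1,0,0,0,0,0,50],
])

```text
time: 23.0
tool_pos: [0.5086, -0.2601, 0.162]
tcp_rot: [-1.405, 1.048, 1.389]
wrist_force: [-0.4, -0.4, -0.1]
width: 0.5
```

```bash
python3 - <<'E'
from h import *
s=monitor.read_state();w=imaging.read_camera("wrist");c=cam("wrist",s);o,a=dots();print(o[1],s['tool_pos'])
b=imaging.read_camera("side")
cv2.imwrite("pics/w9.png",np.hstack([cv2.resize(b[125:195,365:435],(400,400),interpolation=cv2.INTER_CUBIC),cv2.resize(w[150:350,220:420],(400,400),interpolation=cv2.INTER_CUBIC)]))
print(red(w),red(b)); d=cam("side")
rb=red(b)[0][1]
e=np.radians(-76.8);u=np.array([np.cos(e),np.sin(e),0])
for f in(0,10,20,30):
    t=np.radians(f);P=np.array([*C,.1])+u*(.055-.045*np.cos(t))+[0,0,.045*np.sin(t)];print(f,proj(c,P).round(1),proj(d,P).round(1))
E
```

```text
[[459.8, -113.8], [444.6, -18.3], [492.4, -10.9], [507.5, -106.1], [554.5, 50.5], [583.7, -130.7]] [ 0.50860564 -0.26007407  0.16197345]
[([305, 218, 34, 45, 279], [326.6, 249.1])] [([389, 153, 10, 10, 74], [393.8, 157.4])]
0 [322.2 242.9] [393.8 161.1]
10 [322.  245.7] [394.1 158.4]
20 [321.9 246.6] [394.5 155.4]
30 [321.8 245.3] [395.1 152.3]
```

View pics/w9.png

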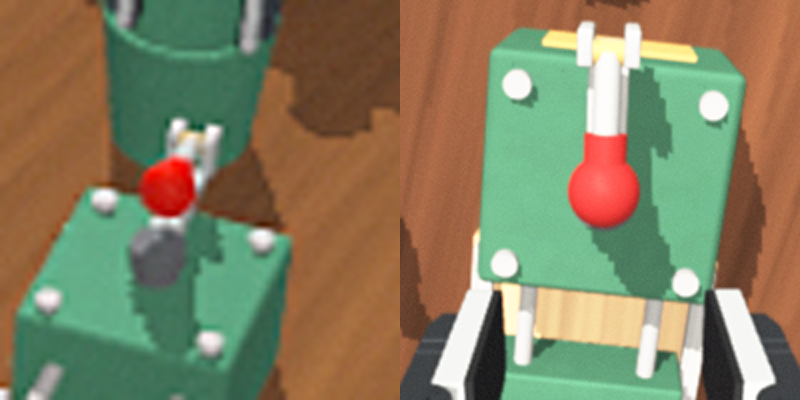

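The plaque is steady and the crank is still in place. The knob is about 10° short of flat (side row 157.4 against about 160.5 expected), so I'll press it down gently with nearly shut fingers.

>>> jog_arm([
  [0,-0.0006,-0.0007,0,0,0,12],
  [0,-0.0006,-0.0007,0,0,0,12],
  [0.02,-0.0006,-0.0007,0,0,0,12],
  [0.04,-0.0006,-0.0007,0,0,0,12],
  [0.05,-0.0006,-0.0007,0,0,0,12],
  [0.06,-0.0006,-0.0007,0,0,0,12],
  [0.063,-0.0006,-0.0007,0,0,0,12],
  [0.066,-0.0006,-0.0007,0,0,0,12],
  [0.069,-0.0006,-0.0007,0,0,0,12],
])

```text
time: 24.05
tool_pos: [0.51, -0.2591, 0.0914]
tcp_rot: [-1.403, 1.048, 1.392]
wrist_force: [-0.7, -0.4, 1.2]
width: 0.116
```

>>> jog_arm([
  [0.002,0,0,0,0,0,12],
  [0.004,0,0,0,0,0,12],
  [0.006,0,0,0,0,0,12],
])

```text
time: 24.35
tool_pos: [0.5104, -0.2591, 0.0858]
tcp_rot: [-1.403, 1.048, 1.391]
wrist_force: [0.2, 0.7, 1.3]
width: 0.121
```

```bash
python3 - <<'E'
from h import *
b=imaging.read_camera("side");s=monitor.read_state();print(red(b),s['tool_pos'],s['wrist_force'],s['width'])
E
```

```text
[([389, 153, 10, 10, 53], [393.5, 158.3])] [ 0.51010054 -0.25887544  0.08532935] [0.48808477 0.76038662 0.9684326 ] 0.1189780466670707
```

>>> jog_arm([
  [0.002,0,0,0,0,0,12],
  [0.004,0,0,0,0,0,12],
  [0.005,0,0,0,0,0,12],
])

```text
time: 24.7
tool_pos: [0.5101, -0.2586, 0.0801]
tcp_rot: [-1.402, 1.048, 1.392]
wrist_force: [-0.1, 1.4, 1.1]
width: 0.117
```

```bash
python3 - <<'E'
from h import *
b=imaging.read_camera("side");s=monitor.read_state();print(red(b),s['tool_pos'],s['wrist_force'],s['width'])
E
```

```text
[([390, 154, 9, 11, 54], [393.5, 159.9])] [ 0.51001983 -0.25865054  0.07997572] [-0.52484608  0.94716946  1.6273103 ] 0.12024806447929567
```

Ball is going down (row 158.3→159.9). I'll continue in small steps until the force rises.

>>> jog_arm([
  [0.0015,0,0,0,0,0,12],
  [0.003,0,0,0,0,0,12],
  [0.003,0,0,0,0,0,12],
])

```text
time: 25.05
tool_pos: [0.5105, -0.2586, 0.078]
tcp_rot: [-1.402, 1.048, 1.391]
wrist_force: [-1.6, 2.0, 6.7]
width: 0.123
```

>>> jog_arm([
  [0.0015,0,0,0,0,0,12],
  [0.002,0,0,0,0,0,12],
  [0.002,0,0,0,0,0,12],
])

```text
time: 25.35
tool_pos: [0.5109, -0.2585, 0.0776]
tcp_rot: [-1.403, 1.048, 1.391]
wrist_force: [-3.6, 3.1, 10.3]
width: 0.114
```

```bash
python3 - <<'E'
from h import *
b=imaging.read_camera("side");s=monitor.read_state();print(red(b),s['tool_pos'],s['wrist_force'],s['width'])
E
```

```text
[([390, 155, 8, 11, 53], [393.2, 160.5])] [ 0.51085304 -0.25851783  0.07761142] [-3.80769571  3.46467093 10.45611962] 0.12231370031056428
```

The handle is on its hard stop: 10 N, side row 160.5 as predicted for flat. I'll retreat.

>>> jog_arm([
  [-0.02,0,0,0,0,0,12],
  [-0.05,0,0,0,0,0,12],
  [-0.09,0,0,0,0,0,12],
  [-0.12,0,0,0,0,0,12],
  [-0.15,0,0,0,0,0,12],
  [-0.16,0,0,0,0,0,12],
  [-0.16,0,0,0,0,0,12],
])

```text
time: 26.1
tool_pos: [0.5088, -0.2616, 0.2393]
tcp_rot: [-1.406, 1.047, 1.387]
wrist_force: [0.7, -0.2, 0.1]
width: 0.116
```

```bash
python3 - <<'E'
from h import *
b=imaging.read_camera("side");s=monitor.read_state();o,a=dots();w=imaging.read_camera("wrist")
c=cam("wrist",s);print(red(b),s['tool_pos'],s['wrist_force'],o[1])
m=cv2.inRange(w,(0,0,150),(70,70,255));n,l,st,ce=cv2.connectedComponentsWithStats(m);i=1+np.argmax(st[1:,4]);print(st[i],ce[i])
for an in(-70,-76.8,-83):
    e=np.radians(an);u=np.array([np.cos(e),np.sin(e),0]);P=np.array([*C,.1]);print(an,"ball",proj(c,P+u*.01),proj(cam("side"),P+u*.01),"hinge",proj(c,P+u*.055))
cv2.imwrite("pics/end.png",np.hstack([cv2.resize(b[125:195,365:435],(400,400),interpolation=cv2.INTER_CUBIC),cv2.resize(w[150:350,220:420],(400,400),interpolation=cv2.INTER_CUBIC)]))
E
```

```text
[([390, 155, 9, 11, 75], [393.8, 159.9])] [ 0.50780595 -0.26095397  0.23722899] [-0.72345211 -0.22260637 -0.55158088] [[459.8, -113.8], [444.7, -18.3], [492.4, -10.9], [507.5, -106.2], [554.8, 48.3], [581.6, -116.8]]
[309 195  26  34 244] [324.59836066 217.11065574]
-70 ball [321.55820787 215.93337392] [393.28210672 160.97541861] hinge [317.03293657 163.8389788 ]
-76.8 ball [322.91467401 215.90853405] [393.76387444 161.05558644] hinge [324.83624408 163.66255973]
-83 ball [324.14705155 216.02197052] [394.19083668 161.15948488] hinge [331.92750755 164.32097585]
```

```bash
python3 - <<'E'
from workcell import finish_job
print(finish_job())
E
```

```text
the job is handed in; nothing more can be done
None
```

I swung the handle fully up, cranked about 278° clockwise, folded the handle flat and let go. The job was handed in at about 26 s on the robot's clock.

**Last checks**
- **Tightness:** the handle force ran at about 5.5 N free and read 7–9.5 N over the last cranking steps. The single readings were noisy. Both halves had stopped moving about 20° of crank before I stopped, which puts the jaw force at roughly 30 N, inside the 15 to 60 N window. The jaw force itself can't be measured.
- **Plaque:** the halves are together against the stop. The dots on both halves have stayed within 0.5 mm since they reached the stop.
- **Handle:** it is pressed onto its flat stop with about 10 N. The side camera shows the knob at row 159.9, about 0.5 px from where it should be when flat.
- **Hands off:** the gripper is clear, about 0.13 m above the clamp, and the wrist force is near zero.

**What went wrong on the way**
- The first closing shut above the ball, because the pads sit higher than the stated tool tip. I lowered the gripper and tried again.
- The ball slipped in the grip on both swings, leaving the handle about 13° short of upright and about 10° short of flat. I corrected both, by regripping and then by pressing the knob down.
- The last picture couldn't be viewed because the limit of 12 was reached. The final check therefore rests on numbers only. I didn't re-measure the crank angle after the final press, or the bystanders' positions at the end.

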